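# Stand the rack of slant tubes back up in its stand and turn the keeper across

### The job

The rack of red-capped tubes lies tipped forward on the rubber slant rests of its steel stand. Push it gently back up with the fingers until it stands upright and flat in the seat of the stand, and then push the keeper round by its black pin, right across the front of the rack to its stop, so that the rack cannot tip again. Only push: do not grip or lift the rack, and leave the other things on the bench where they are.

Things in the scene. Friction and masses are not known exactly. Their poses are not given: they have to be found in the camera images.
- stand: fixed steel slant stand for the rack. Origin on the bench under the middle of its seat; x = from its open front to its back plate (yaw 0: away from the robot), y = to the left seen from the front, z up. Base plate 4 mm thick, x -100 to +40 mm, y -119 to +127 mm; back plate from x = 37 mm, up to z = 62 mm
- seat (a point): middle of the stand's seat, on top of its thin black rubber mat (stand's frame: 0, 0, 5 mm). The seat is 72 mm deep (x -35 to +37 mm) and 196 mm long (y -98 to +98 mm), bounded by a 2 mm high round bead in front, cheeks 15 mm high at the ends and the back plate behind. The mat is grippy, so that the rack turns on its lower front edge there and hardly slides
- slant_rests (a point): point midway between the two slant rests, posts with rubber pads (r 7 mm) at x = -73 mm, y = -91 and +91 mm of the stand, up to z = 50 mm. Between them (y -80 to +80 mm) the way to the rack is free
- rack: loose aluminium rack with two rows of five capped tubes, all one rigid piece of about 0.4 kg. Origin at the centre of its underside (64 mm in x, 190 mm in y); z = up along the tubes, x = front to back, y lengthwise. End plates 80 mm high, top plate at z 71 to 75 mm, tubes 16 mm thick. Centre of mass at z = 58 mm: leaning less than about 29 degrees on its lower front edge, it falls back onto its feet
- front_caps (a point): on top of the middle cap of the rack's front row: x = -16, y = 0, z = 122 mm of the rack. Red caps, 20 mm thick, z 103 to 122 mm, rows at x = -16 and +16 mm, y -68 to +68 mm. At the start the rack leans 40 degrees to the stand's front; the caps' foremost rims are 106 mm before the stand's origin, 102 mm above the bench. As it turns up they rise by 25 mm: a finger that rises along does not drag them down
- keeper (a joint): angle of the keeper, a flat steel bar turning level on a post at the stand's front left corner, rad. 0: pointing straight forward, clear of the rack; negative: outward; +1.57 (its stop): across the front of the standing rack's left end, about 6 mm before it. Grows anticlockwise from above, range -0.6 to 1.57; stays where it is left, turns with under 2 N at the pin
- keeper_pin (a point): top of the round black thumb pin standing on the free end of the keeper bar, 104 mm above the bench and 40 mm from the pivot's axis. Shaft 10 mm thick from 64 to 92 mm above the bench, head 15 mm thick above it
- keeper_pivot (a point): point on the keeper's upright pivot axis, at the top of its post: x = -43, y = +112, z = 58 mm of the stand; the bar and hub lie on it, up to z = 64 mm
- beaker: glass beaker, 121 x 128 x 149 mm, with water; bystander, origin at the centre of its underside
- timer: small white countdown timer, 55 x 66 x 20 mm, lying on the bench; bystander, origin at the centre of its underside
- wash_bottle: white plastic wash bottle with a bent spout, 67 x 95 x 210 mm; bystander, origin at the centre of its underside
- dropper_green: green dropper bottle with a red teat, 38 mm across, 109 mm high; bystander, origin at the centre of its underside
- dropper_amber: amber dropper bottle with a red teat, 38 mm across, 109 mm high; bystander, origin at the centre of its underside
- notebook: closed purple notebook, 210 x 152 x 14 mm, lying flat; bystander, origin at the centre of its underside
- marker: blue, white and black marker pen, 136 mm long, 17 mm thick, lying on the bench; bystander, origin at its underside, middle
- petri_dish: petri dish with lid, 64 mm across, 17 mm high; bystander, origin at the centre of its underside

How it is judged (in metres and radians):
On the way, in this order (a step that is already met when the one before it is completed fails the run):
1. the rack stands upright in the seat of the stand (angle between rack's own z axis and vertical below 0.06 rad and z of rack in the frame of stand below 0.009 m and x of rack in the frame of stand between -0.008 and 0.008 m and y of rack in the frame of stand between -0.008 and 0.008 m), for 0.3 s.
2. the keeper lies across the front of the rack (value of joint keeper above 1.4 rad), for 0.1 s.
At the end, for the whole second after the job is handed in: The rack stands at rest in the seat: leaning under 0.06 rad, underside within 4 mm of the mat, centre within 8 mm of the seat's middle both ways; the keeper is turned across its front beyond 1.4 rad (all of step 1 and value of joint keeper above 1.4 rad and linear speed of rack below 0.02 m/s and angular speed of rack below 0.1 rad/s); the robot touches nothing.
It fails at once if the rack is lifted or carried (height (world z) of rack above 0.05 m).
It fails at once if the rack is tipped down further (angle between rack's own z axis and vertical above 1.1 rad).
It fails at once if the rack is gripped or rammed: the fingers press on it with over 25 N (contact force between the fingers and rack above 25 N).
It fails at once if another thing on the bench is shifted by over 3 cm or knocked over (distance of any of beaker, timer, wash_bottle, dropper_green, dropper_amber, notebook, marker, petri_dish from where it was at the start of the episode above 0.03 m or angle between any of beaker, wash_bottle, dropper_green, dropper_amber's own z axis and vertical above 0.5 rad).
It also fails if it takes over 43 s, if anything falls off the work surface, if the arm or the gripper's body presses on something with over 40 N, if the wrist force passes 120 N, or if a joint passes its speed limit or range.

### The arm

A 6-joint arm with a two-finger parallel gripper is mounted at the origin on a cart in front of the work surface, level with it; the furniture and walls round the work are solid. World frame = base frame: x ahead of the robot, y to its left, z up, the work surface at z = 0. Lengths are in mm, angles in rad, forces in N, time in s.
With the tool pointing down it reaches from about 350 to 975 mm from the base axis. Payload 7.1 kg.
Tool frame: the origin (TCP) lies at the centre of the arm's flange, where the gripper is bolted on; the fingertips stand 182 mm ahead of it and the grasp point (between the pads) lies 163 mm ahead of it; x points along the fingers, y is the direction in which the jaws open and shut, and the axes are right-handed (so a half turn about x gives the same grasp; the last joint's range is limited). The gripper opens to 88 mm and grips with 3 to 60 N. Pads are 20 mm wide; open, the fingers measure 115 mm over their backs; the gripper's body (75 mm by 178 mm) begins 61 mm behind the grasp point.
Start: joints at [1.278, 0.423, 1.63, -0, 1.089, -0.019], TCP at [168.964, 601.712, 404.675] pointing down, gripper open.
Joint ranges: [-3, 3], [-0.9, 2.11], [0.09, 2.58], [-1.31, 4.45], [0.11, 2.69], [-2.54, 2.54]. Speed limits (rad/s): [2.39, 2.39, 3.01, 3.14, 3.14, 3.14].

### API

Orientations are given as a rotation vector (axis times angle).
In Python, from workcell import readout, viewer, workorder, models gives the robot as it stands. The module is installed in compiled form; this text tells all that it offers.
- The arm moves only by the tool apply_moves, never from a script. Its argument "commands" is a list that holds one entry, the list of rows, each a list of 4 numbers: the shift along the world's x, y, z in m, then the turn about the world's z in rad. A call has 1 to 8 rows; each row is the pose to reach, as a shift and turn from the pose commanded when the call began; what a row does not reach only later rows make up. A row lasts 1/8 s, in which the tool goes at most 62.5 mm and 10.7 degrees, less where a joint would pass 70% of its speed; a pose out of reach is approached as far as the arm can. A call with a gripper value outside its range is refused whole. "gripper" is the finger opening in m, from 0 to 0.0878, set as the call begins (left out, the last holds). The fingers move at their own pace and stop on an object; the grip force is fixed at half the most. Time passes only in rows, so rows that repeat a pose let the fingers close. It gives the time, the measured TCP pose, the force and the opening at its end, in the units of the state.
- readout.get_obs(): the state, without advancing time (a new reading comes with each control period).
- viewer.get_image(name): name is "scene" or "top" or "wrist"; returns a dict with "color" (480x640x3 uint8, red, green, blue), "vertical_fov" (degrees; the focal length in pixels is half the picture's height over the tangent of half this angle, whatever the lens; pixels are square), "cx", "cy" (the principal point, pixels), "rvec" (rotation vector, rad) and "tvec" (3), from world to camera coordinates, as OpenCV has them. Camera axes: x right, y down, z forward; pixel columns grow to the right and rows downward; lengths in mm; the calibration is good to about 2 mm. A picture is of the moment at which its call begins. There is no depth.
- workorder.close_job(): hands the job in, once; it reports no verdict.
Trained networks look in the newest picture that a camera, given by its name, has taken for a name from the list of things; names that differ only in an ending like _2 or _b are one class to them, and where a whole thing is asked for, a point or a joint stands for the part that bears it (a point fixed in the world has none). Each returns a list of dicts, best first, with "conf" (0 to 1); they miss things now and then, are a little off and sometimes report something else, mostly with a low value. They report only what shows in the picture. A call takes as long as a camera call.
- models.search_frame(camera, label): "position" ([x, y, z] in mm, in world coordinates, good to about 4 mm: the middle of the surface that is visible of it).
- models.place_of(camera, label): "position" ([x, y, z] in mm, in world coordinates, good to about 4 mm: a listed point, or the origin of a listed thing).
The state is a dict: "t": time; "qpos": joint angles; "qvel": joint speeds; "joint_torque": joint torques, N m; "ee_pos": TCP position; "orientation": TCP orientation; "ft_force": force on the tool from outside, world axes, zero at the start; "moment": the same for the moment, N m; "width": finger opening in mm.
Only numpy, scipy, OpenCV 4.12 (cv2) and the standard library are available. Lean on these libraries where they do the work, as an engineer would, in place of code of your own. Each camera call takes 0.05 s, during which the arm holds its last target.

## Working session

There is one attempt and no reset: what is moved stays moved. The work goes in short steps, Python scripts to look and compute and a tool call to move; the robot and the scene stay as the last step left them, time stands still between calls to the robot, and variables do not carry over. Pictures are saved under pics/ and viewed, and the job is handed in when it is done.

Besides the shell and the picture viewer there is one more tool, called after "Call:" as a command line: name --argument value ..., lists and objects as JSON in quotes. apply_moves: Moves the arm, as the interface text tells. Its arguments: {"type":"object","properties":{"commands":{"type":"array","items":{"type":"array","items":{"type":"array","items":{"type":"number"}}}},"gripper":{"type":"number"}},"required":["commands"]}

```bash
mkdir -p pics; ls; python3 - <<'E'
from workcell import readout, viewer, models
import cv2,json
o=readout.get_obs(); print({k:o[k] for k in('t','qpos','ee_pos','orientation','ft_force','width')})
for n in("scene","top","wrist"):
    im=viewer.get_image(n); cv2.imwrite(f"pics/a_{n}.png",im["color"][:,:,::-1])
    print(n,im["vertical_fov"],im["cx"],im["cy"],im["rvec"],im["tvec"])
for c in("scene","top"):
    for l in("seat","slant_rests","stand","rack","front_caps","keeper_pin","keeper_pivot","beaker","wash_bottle","timer","dropper_green","dropper_amber","notebook","marker","petri_dish"):
        r=models.place_of(c,l)
        print(c,l,[([round(float(v)) for v in d["position"]],round(d["conf"],2)) for d in r[:2]])
E
```

```text
pics
{'t': 0.0, 'qpos': array([ 1.27795988e+00,  4.23869611e-01,  1.63071290e+00, -1.46473260e-05,
        1.08860945e+00, -1.89790549e-02]), 'ee_pos': array([168.91051571, 601.44356445, 403.87451631]), 'orientation': array([ 0.21372156,  1.56032165, -0.21621289]), 'ft_force': array([-0.70372649,  0.48816979,  0.39144489]), 'width': 87.73242811116297}
scene 51.79301348424046 314.121864545394 230.54999810676526 [ 2.22676356 -0.87721977  0.3855868 ] [-363.89385378  334.61705411 1131.13171535]
top 53.198988818854765 315.5547515870895 240.3924940559812 [ 2.07221103 -2.14949692  0.22485559] [  45.29758889  553.78215535 1455.60710335]
wrist 63.98687456092243 323.67193350857144 234.4990642646887 [-2.3011855  -1.74502763 -0.26576635] [-623.88399806  -36.80425986  390.26579145]
scene seat [([603, 10, 2], 0.58)]
scene slant_rests []
scene stand [([602, 9, 1], 0.7)]
scene rack [([593, 5, 26], 0.92), ([618, -327, 1], 0.26)]
scene front_caps [([504, 12, 111], 0.83)]
scene keeper_pin [([530, 137, 107], 0.48)]
scene keeper_pivot [([567, 120, 54], 0.95)]
scene beaker [([454, 461, -2], 0.69)]
scene w
[... 266 characters left out ...]
6, 2], 0.56)]
top seat [([604, 10, 1], 0.66)]
top slant_rests [([531, 16, 37], 0.71), ([386, 166, 4], 0.63)]
top stand [([602, 11, -1], 0.84)]
top rack [([599, 13, 27], 0.79), ([617, -330, -2], 0.7)]
top front_caps [([507, 11, 107], 0.94), ([528, 13, 39], 0.68)]
top keeper_pin [([530, 136, 102], 0.49)]
top keeper_pivot [([569, 123, 60], 0.85)]
top beaker [([457, 457, 1], 0.6), ([463, -390, 0], 0.5)]
top wash_bottle [([705, -283, 1], 0.82)]
top timer [([407, 311, 2], 0.83), ([607, 10, 1], 0.42)]
top dropper_green [([659, -377, -3], 0.62)]
top dropper_amber [([616, -329, -2], 0.47)]
top notebook [([463, -389, 1], 0.86)]
top marker [([387, 165, 2], 0.64)]
top petri_dish [([564, 376, -1], 0.88)]
```

View pics/a_scene.png

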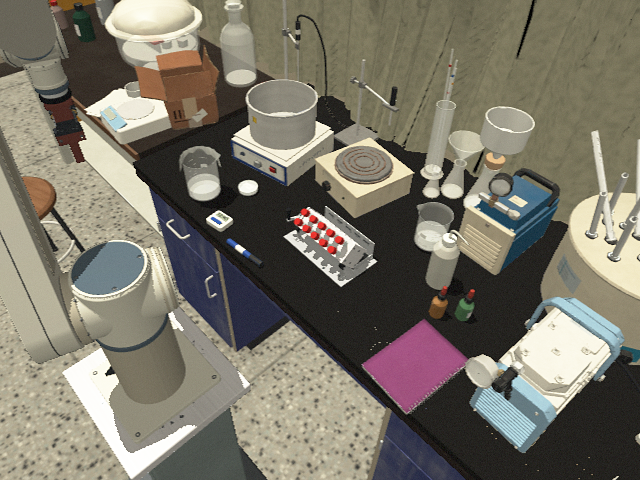

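View pics/a_top.png

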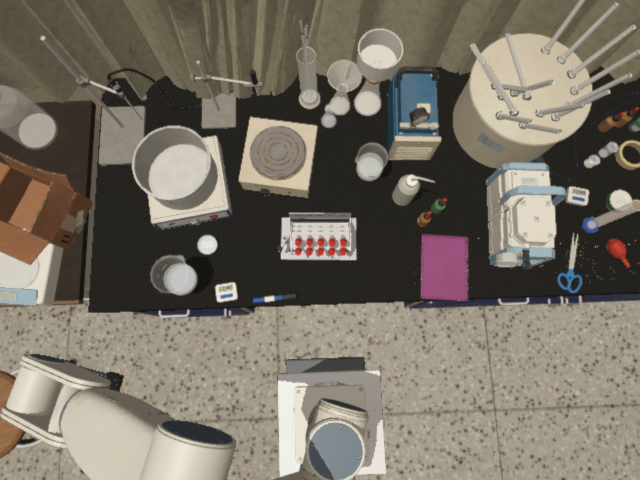

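```bash
python3 - <<'E'
import cv2
a=cv2.imread("pics/a_top.png")[195:275,260:375]; b=cv2.imread("pics/a_scene.png")[195:290,270:390]
cv2.imwrite("pics/b_top.png",cv2.resize(a,None,fx=6.5,fy=6.5,interpolation=cv2.INTER_CUBIC))
cv2.imwrite("pics/b_scene.png",cv2.resize(b,None,fx=6,fy=6,interpolation=cv2.INTER_CUBIC))
E
```

```text
(no output)
```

View pics/b_top.png

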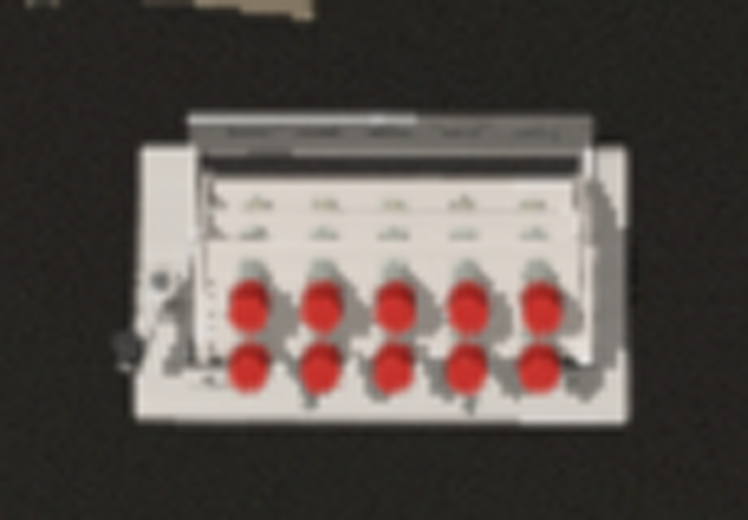

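View pics/b_scene.png

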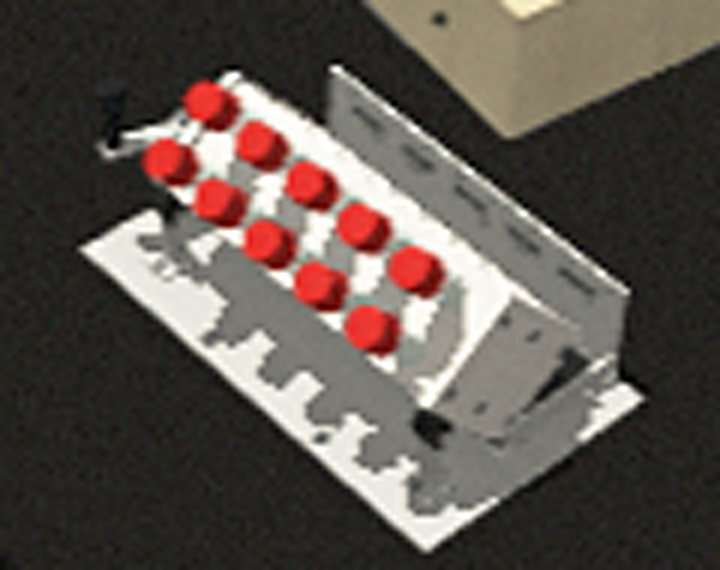

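```bash
cat > h.py <<'E'
import numpy as np,cv2
def ray(im,px,z):
    f=240/np.tan(np.radians(im["vertical_fov"]/2)); R=cv2.Rodrigues(np.array(im["rvec"],float))[0]; t=np.array(im["tvec"],float).ravel()
    C=-R.T@t; d=R.T@np.array([(px[0]-im["cx"])/f,(px[1]-im["cy"])/f,1]); return C+d*(z-C[2])/d[2]
def proj(im,P):
    f=240/np.tan(np.radians(im["vertical_fov"]/2)); K=np.array([[f,0,im["cx"]],[0,f,im["cy"]],[0,0,1.]])
    return cv2.projectPoints(np.array(P,float).reshape(-1,3),np.array(im["rvec"],float),np.array(im["tvec"],float),K,None)[0].reshape(-1,2)
E
python3 - <<'E'
from h import *
from workcell import viewer
t=viewer.get_image("top")
for n,p in dict(fl=(135,421),fr=(628,424),br=(628,147),bl=(141,147)).items(): print(n,ray(t,(260+p[0]/6.5,195+p[1]/6.5),4).round(1))
s=viewer.get_image("scene")
for n,p in dict(fl=(78,248),fr=(428,552),br=(648,398)).items(): print(n,ray(s,(270+p[0]/6,195+p[1]/6),4).round(1))
E
```

```text
fl [506.6 139.9   4. ]
fr [ 496.  -106.1    4. ]
br [ 638.7 -113.9    4. ]
bl [647.9 133.9   4. ]
fl [506.6 138.5   4. ]
fr [ 498.  -108.9    4. ]
br [ 639.1 -114.9    4. ]
```

```bash
python3 - <<'E'
from workcell import readout
from scipy.spatial.transform import Rotation as R
o=readout.get_obs(); print(o['t'],o['qpos'].round(3),o['ee_pos'],o['orientation']);M=R.from_rotvec(o['orientation']).as_matrix();print(M.round(3))
E
```

```text
1.75 [ 1.278  0.423  1.63  -0.     1.089 -0.019] [168.93279125 601.71797643 404.66848765] [ 0.21483716  1.56009671 -0.21488484]
[[-0.     0.27   0.963]
 [-0.     0.963 -0.27 ]
 [-1.    -0.     0.   ]]
```

Call:
apply_moves --commands '[[[0.02,-0.05,0,0.03],[0.04,-0.1,0,0.06],[0.065,-0.15,0,0.09],[0.09,-0.2,0,0.12],[0.115,-0.25,0,0.15],[0.14,-0.3,0,0.18],[0.165,-0.35,0,0.21],[0.19,-0.4,0,0.231]]]' --gripper 0.055

```text
t: 2.75
ee_pos: [359.5, 200.1, 405.0]
orientation: [0.033, 1.57, -0.032]
ft_force: [0.4, 0.2, -0.2]
width: 55.2
```

```bash
python3 - <<'E'
from workcell import readout
o=readout.get_obs(); print(o)
E
```

```text
{'t': 2.75, 'qpos': array([ 4.79021376e-01,  1.00978140e-01,  2.07596306e+00, -2.11624313e-05,
        9.63505707e-01, -1.05011014e+00]), 'qvel': array([-1.07756369e+00, -7.70086001e-02,  8.51951619e-02, -8.89274749e-04,
       -1.82772663e-02, -1.23129522e+00]), 'joint_torque': array([  7.36449078, -31.83969498, -23.09032917,   0.05643627,
         0.33807672,   1.63577288]), 'ee_pos': array([359.49955444, 200.11918578, 405.04510796]), 'orientation': array([ 0.03312832,  1.56953477, -0.03228974]), 'ft_force': array([ 0.42640831,  0.15968728, -0.18274581]), 'moment': array([ 0.00862972, -0.01662295,  0.00112177]), 'width': 55.21305881842187}
```

Call:
apply_moves --commands '[[[0.025,-0.05,0,0],[0.05,-0.1,0,0],[0.075,-0.15,-0.02,0],[0.09,-0.187,-0.06,0],[0.09,-0.187,-0.11,0],[0.09,-0.187,-0.136,0],[0.09,-0.187,-0.136,0]]]'

```text
t: 3.62
ee_pos: [448.4, 14.5, 267.2]
orientation: [0.034, 1.575, -0.034]
ft_force: [0.3, -0.5, -0.4]
width: 55.0
```

```bash
python3 - <<'E'
from workcell import readout,viewer
import cv2
o=readout.get_obs(); print(o['ee_pos'],o['orientation'],o['ft_force'])
for n,(y,x) in dict(scene=(150,220),top=(160,240),wrist=(0,0)).items():
    c=viewer.get_image(n)["color"][:,:,::-1]
    if n!="wrist": c=cv2.resize(c[y:y+140,x:x+180],None,fx=4,fy=4,interpolation=cv2.INTER_CUBIC)
    cv2.imwrite(f"pics/c_{n}.png",c)
E
```

```text
[448.39530729  14.54751438 267.24819538] [ 0.03381473  1.57460015 -0.03400636] [ 0.28250369 -0.49849316 -0.38375497]
```

View pics/c_scene.png

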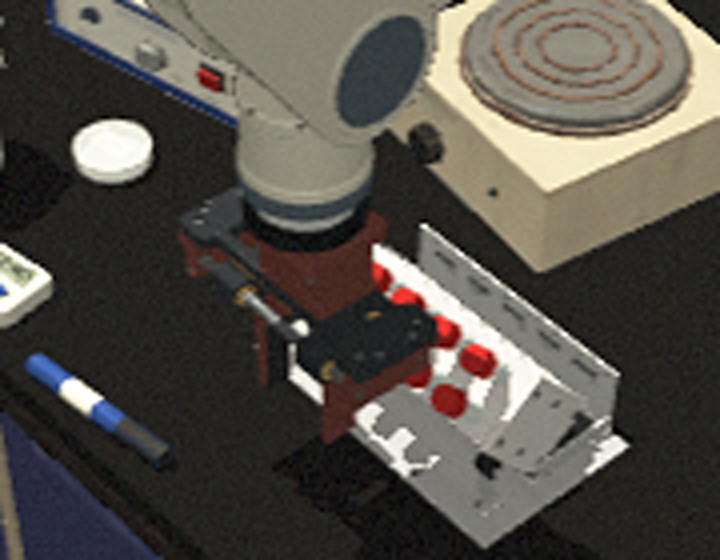

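View pics/c_wrist.png

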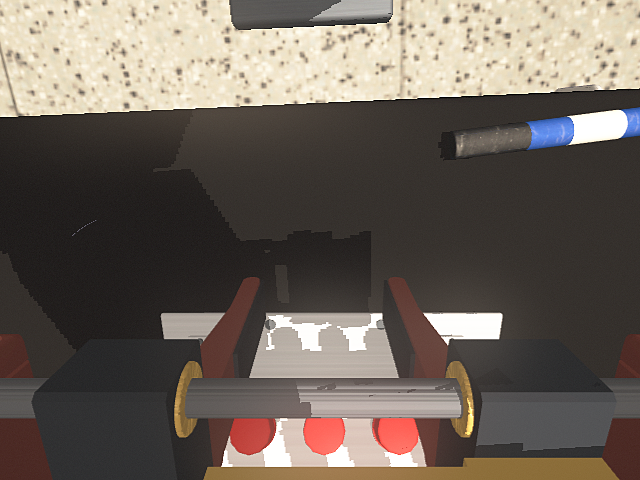

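Call:
apply_moves --commands '[[[0.01,0,0,0],[0.02,0,0,0],[0.025,0,0,0],[0.03,0,0,0],[0.034,0,0,0],[0.038,0,0.001,0],[0.042,0,0.003,0],[0.045,0,0.005,0]]]'

```text
t: 4.78
ee_pos: [494.2, 14.7, 273.8]
orientation: [0.034, 1.571, -0.034]
ft_force: [-0.5, -0.0, 0.4]
width: 55.1
```

```bash
cat > look.py <<'E'
import sys
from workcell import readout,viewer
import cv2
o=readout.get_obs(); print(o['t'],o['ee_pos'].round(1),o['ft_force'].round(2))
k=sys.argv[1]
for n,(y,x) in dict(scene=(150,220),wrist=(0,0)).items():
    c=viewer.get_image(n)["color"][:,:,::-1]
    if n!="wrist": c=cv2.resize(c[y:y+140,x:x+180],None,fx=4,fy=4,interpolation=cv2.INTER_CUBIC)
    cv2.imwrite(f"pics/{k}_{n}.png",c)
E
python3 look.py d
```

```text
4.775 [494.2  14.7 273.8] [-0.46 -0.01  0.43]
```

View pics/d_scene.png

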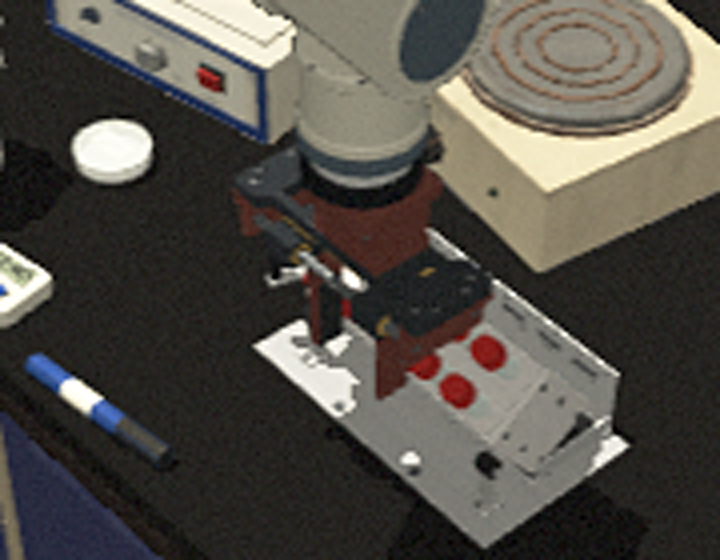

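View pics/d_wrist.png

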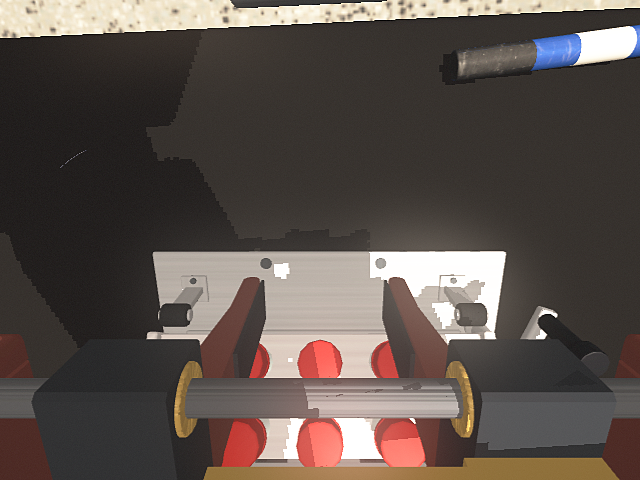

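Call:
apply_moves --commands '[[[0.004,0,0.002,0],[0.008,0,0.005,0],[0.012,0,0.007,0],[0.016,0,0.009,0],[0.019,0,0.011,0],[0.022,0,0.012,0],[0.025,0,0.013,0],[0.028,0,0.014,0]]]'

```text
t: 5.88
ee_pos: [522.1, 14.7, 287.7]
orientation: [0.034, 1.571, -0.034]
ft_force: [0.2, -0.4, 0.5]
width: 55.0
```

```bash
python3 look.py e
```

```text
5.875 [522.1  14.7 287.7] [ 0.21 -0.4   0.53]
```

View pics/e_scene.png

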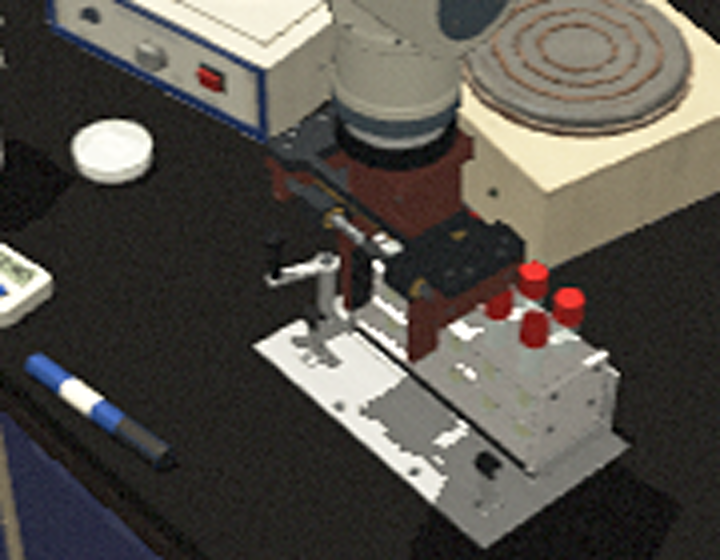

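View pics/e_wrist.png

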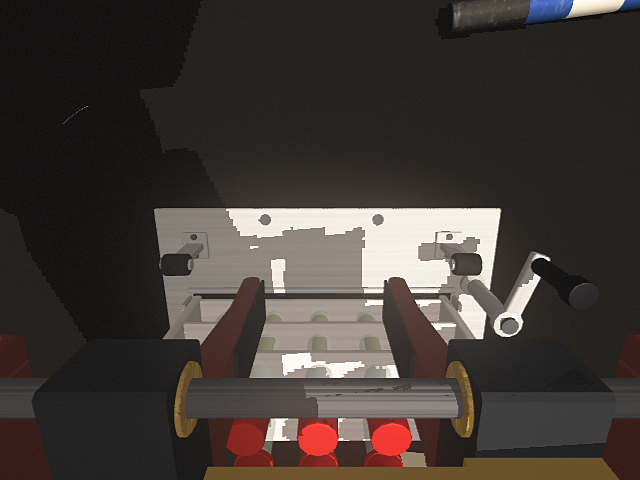

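Call:
apply_moves --commands '[[[-0.02,0,0,0],[-0.05,0,0.0,0],[-0.07,0.03,0.03,0.1],[-0.07,0.08,0.06,0.25],[-0.07,0.13,0.07,0.4],[-0.07,0.18,0.07,0.55],[-0.07,0.2,0.07,0.65],[-0.07,0.2,0.07,0.65]]]' --gripper 0.055

```text
t: 6.98
ee_pos: [451.7, 215.8, 357.6]
orientation: [-0.477, 1.518, 0.477]
ft_force: [-0.4, -0.6, -0.7]
width: 55.3
```

```bash
sed -i 's/dict(scene=(150,220),wrist=(0,0))/dict(scene=(150,220),top=(160,240),wrist=(0,0))/' look.py; python3 look.py f; python3 - <<'E'
from workcell import models
for l in("keeper_pin","keeper_pivot","rack","front_caps"):
    for c in("scene","top"):
        print(c,l,[(d["position"],d["conf"]) for d in models.place_of(c,l)[:1]])
E
```

```text
6.975 [451.7 215.8 357.6] [-0.35 -0.64 -0.68]
scene keeper_pin [([529.9, 138.0, 105.2], 0.63)]
top keeper_pin [([529.3, 138.0, 104.7], 0.5)]
scene keeper_pivot [([565.3, 120.5, 58.2], 0.77)]
top keeper_pivot [([567.0, 123.5, 58.7], 0.93)]
scene rack [([600.2, 10.3, 3.0], 0.96)]
top rack [([604.0, 14.3, 6.1], 0.86)]
scene front_caps [([582.5, 6.2, 129.1], 0.65)]
top front_caps [([589.6, 7.3, 121.7], 0.56)]
```

View pics/f_scene.png

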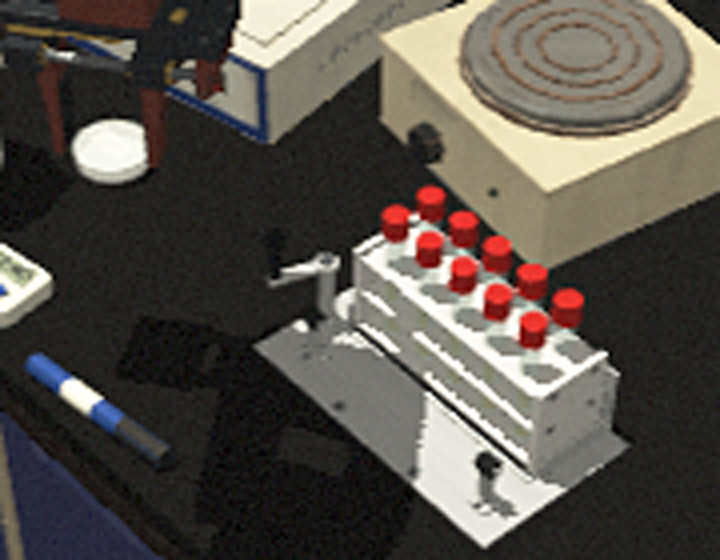

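View pics/f_top.png

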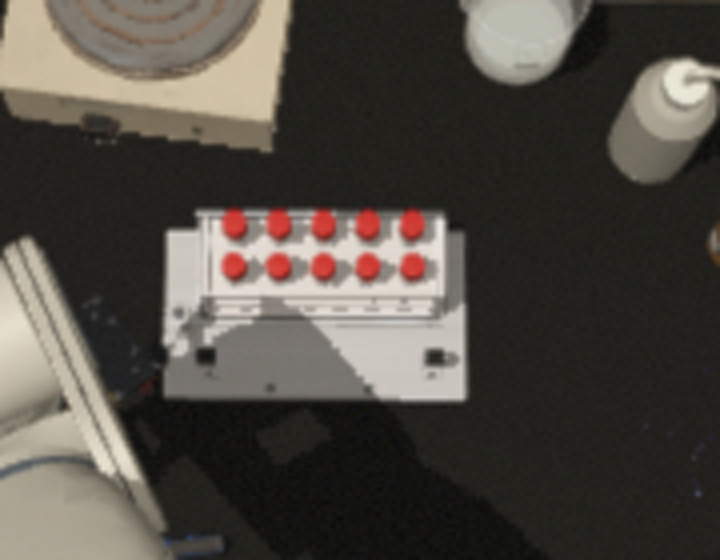

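View pics/f_wrist.png

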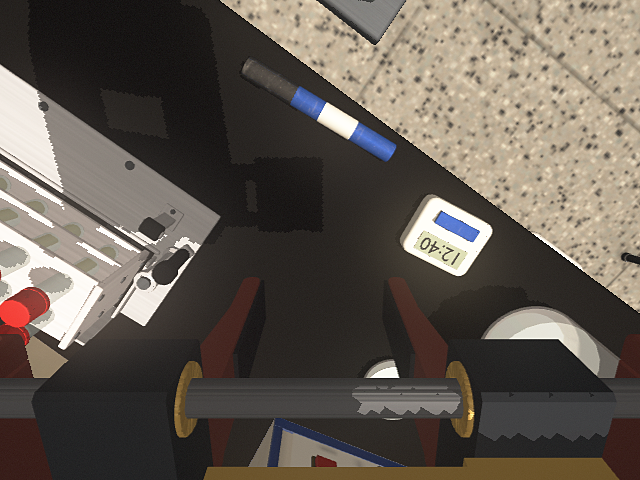

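Call:
apply_moves --commands '[[[0.0,0,0,0],[0.02,-0.02,0,0],[0.04,-0.035,0,0],[0.054,-0.045,-0.02,0],[0.054,-0.045,-0.06,0],[0.054,-0.045,-0.094,0],[0.054,-0.045,-0.094,0],[0.054,-0.045,-0.094,0]]]' --gripper 0.0

```text
t: 8.52
ee_pos: [506.4, 169.9, 264.6]
orientation: [-0.476, 1.517, 0.476]
ft_force: [0.8, -0.1, -0.2]
width: 0.9
```

```bash
python3 look.py g; python3 - <<'E'
import numpy as np
P=np.array([565.5,122]);n=np.array([.571,-.821]);y=-.042
for a in np.arange(-.36,1.8,.12):
    p=P+40*np.array([-np.cos(a+y),-np.sin(a+y)]); print(round(a,2),p.round(1),(p-21*n).round(1))
E
```

```text
8.525 [506.4 169.9 264.6] [ 0.82 -0.09 -0.23]
-0.36 [528.7 137.7] [516.7 154.9]
-0.24 [527.1 133.1] [515.1 150.4]
-0.12 [526.  128.5] [514.  145.7]
0.0 [525.5 123.7] [513.5 140.9]
0.12 [525.6 118.9] [513.6 136.1]
0.24 [526.3 114.1] [514.3 131.4]
0.36 [527.5 109.5] [515.5 126.7]
0.48 [529.3 105. ] [517.3 122.3]
0.6 [531.6 100.8] [519.6 118.1]
0.72 [534.3  96.9] [522.4 114.2]
0.84 [537.6  93.4] [525.6 110.6]
0.96 [541.2  90.2] [529.2 107.5]
1.08 [545.2  87.5] [533.2 104.8]
1.2 [549.5  85.4] [537.5 102.6]
1.32 [554.   83.7] [542.  100.9]
1.44 [558.6  82.6] [546.6  99.8]
1.56 [563.4  82.1] [551.4  99.3]
1.68 [568.2  82.1] [556.2  99.3]
1.8 [572.9  82.7] [561.   99.9]
```

View pics/g_scene.png

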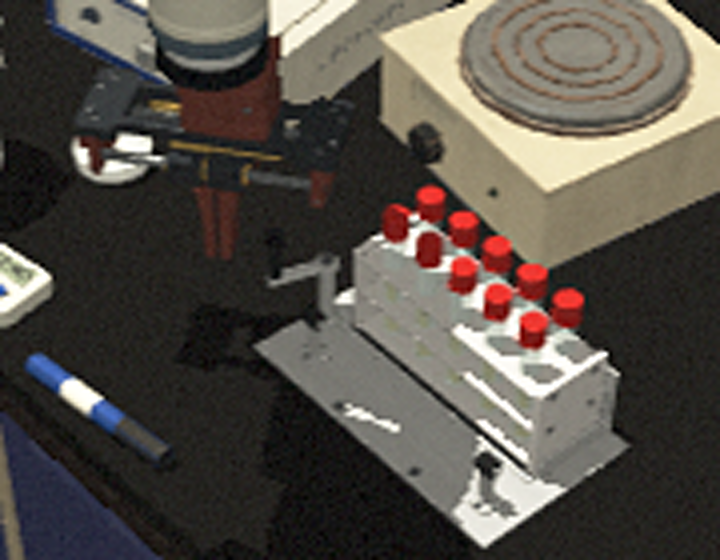

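View pics/g_wrist.png

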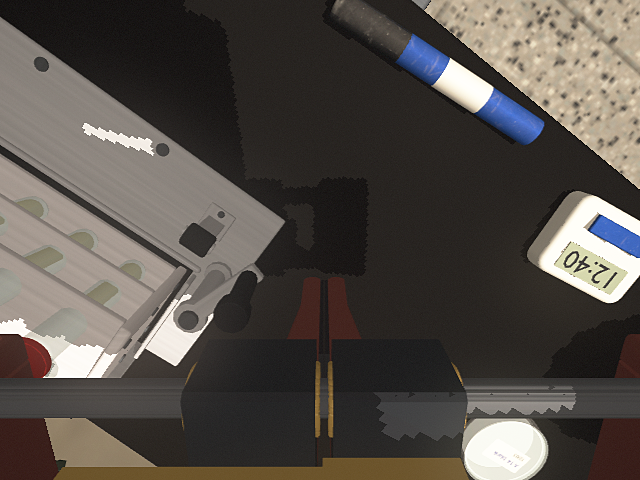

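Call:
apply_moves --commands '[[[0.005,-0.008,0,0],[0.01,-0.015,0,0],[0.009,-0.02,0,0],[0.008,-0.025,0,0],[0.0075,-0.03,0,0],[0.0075,-0.0345,0,0],[0.0085,-0.039,0,0],[0.0095,-0.044,0,0]]]'

```text
t: 9.68
ee_pos: [515.6, 125.4, 263.6]
orientation: [-0.476, 1.518, 0.476]
ft_force: [-2.0, 0.8, 0.1]
width: 0.5
```

```bash
python3 look.py h
```

```text
9.675 [515.6 125.4 263.6] [-2.03  0.78  0.11]
```

View pics/h_scene.png

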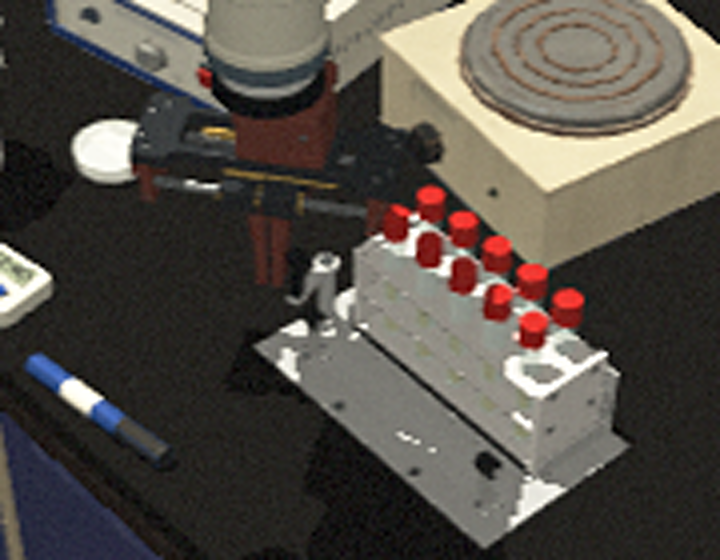

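View pics/h_wrist.png

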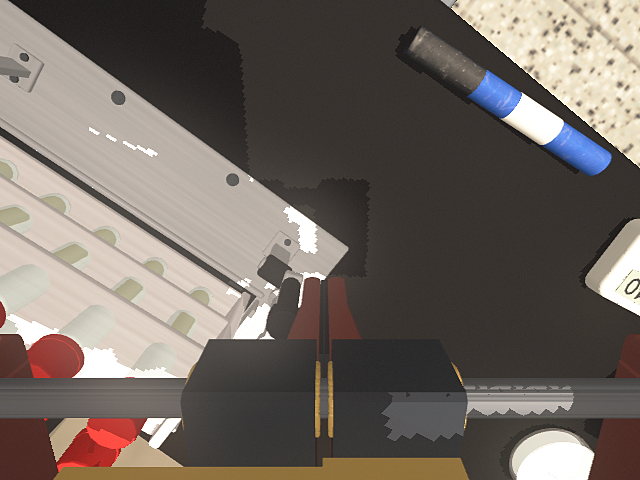

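Call:
apply_moves --commands '[[[0.002,-0.004,0,0],[0.004,-0.0085,0,0],[0.007,-0.0125,0,0],[0.01,-0.016,0,0],[0.0135,-0.019,0,0],[0.0175,-0.022,0,0],[0.022,-0.024,0,0],[0.0265,-0.026,0,0]]]'

```text
t: 10.82
ee_pos: [542.3, 99.6, 263.7]
orientation: [-0.476, 1.518, 0.476]
ft_force: [-1.0, 0.3, 0.0]
width: 0.5
```

```bash
python3 look.py i
```

```text
10.825 [542.3  99.6 263.7] [-1.    0.25  0.03]
```

View pics/i_scene.png

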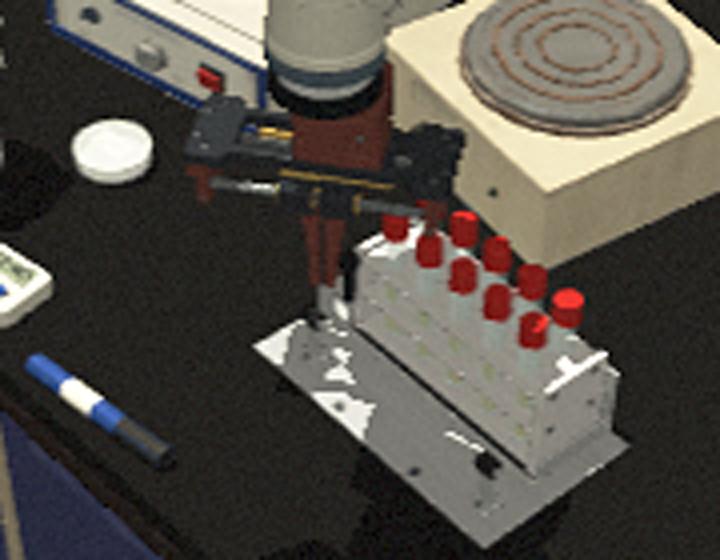

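View pics/i_wrist.png

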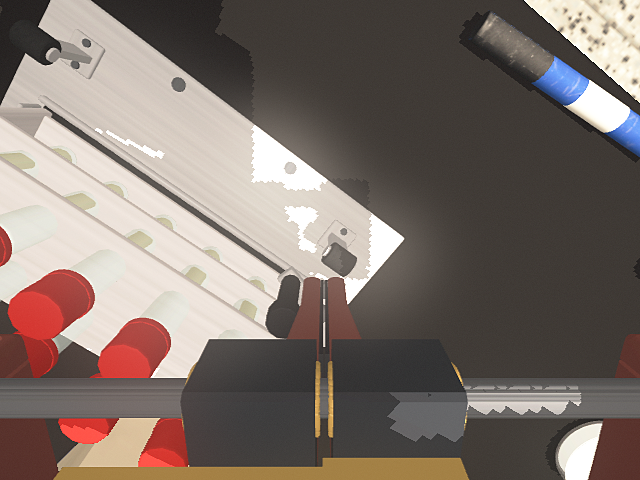

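Call:
apply_moves --commands '[[[0.003,-0.001,0,0],[0.006,-0.001,0,0],[0.009,-0.0015,0,0],[0.011,-0.0015,0,0],[0.0125,-0.0015,0,0],[0.0125,-0.0015,0,0]]]'

```text
t: 11.72
ee_pos: [554.6, 98.2, 263.7]
orientation: [-0.476, 1.518, 0.475]
ft_force: [0.2, -0.0, -0.4]
width: -0.0
```

```bash
python3 look.py j; python3 - <<'E'
from workcell import models
for l in("keeper_pin","rack"):
    for c in("scene","top","wrist"):
        print(c,l,[(d["position"],d["conf"]) for d in models.place_of(c,l)[:1]])
E
```

```text
11.725 [554.6  98.2 263.7] [ 0.16 -0.05 -0.41]
scene keeper_pin [([566.8, 83.3, 106.2], 0.59)]
top keeper_pin []
wrist keeper_pin [([560.8, 85.0, 103.7], 0.57)]
scene rack [([599.9, 8.1, 4.0], 0.89)]
top rack [([606.6, 10.1, 6.9], 0.57)]
wrist rack [([598.0, 11.0, 6.6], 0.93)]
```

View pics/j_scene.png

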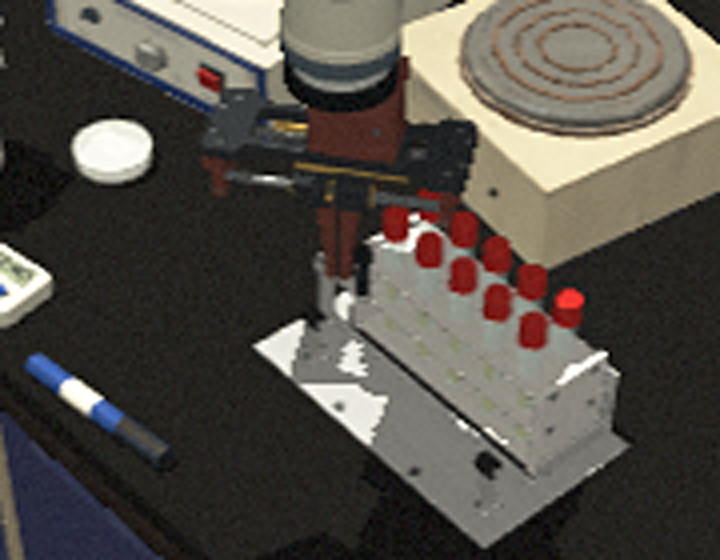

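View pics/j_wrist.png

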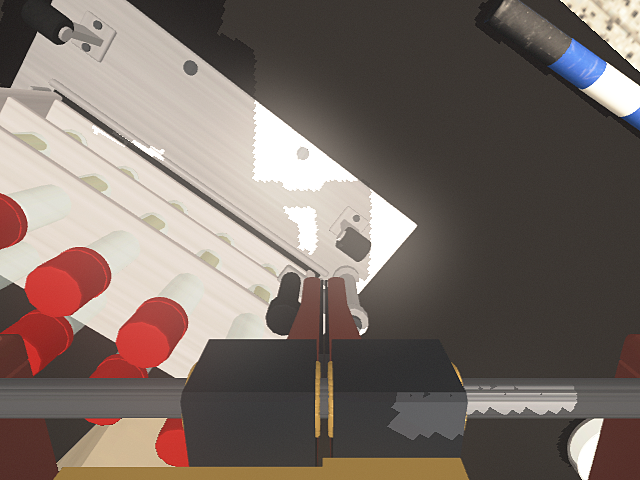

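Call:
apply_moves --commands '[[[0.0005,-0.001,0,0],[0.001,-0.002,0,0],[0.0015,-0.003,0,0],[0.0015,-0.003,0,0]]]'

```text
t: 12.68
ee_pos: [555.5, 96.8, 263.6]
orientation: [-0.472, 1.518, 0.477]
ft_force: [-2.5, 14.1, 0.0]
width: 0.6
```

Call:
apply_moves --commands '[[[-0.004,0.006,0,0],[-0.012,0.017,0,0],[-0.03,0.045,0,0],[-0.06,0.085,0,0],[-0.09,0.125,0.03,0],[-0.1,0.16,0.07,0],[-0.1,0.2,0.09,0],[-0.1,0.2,0.09,0]]]'

```text
t: 13.68
ee_pos: [455.8, 297.7, 355.6]
orientation: [-0.477, 1.513, 0.479]
ft_force: [-0.3, -0.4, -0.9]
width: 0.5
```

```bash
python3 look.py k; python3 - <<'E'
from workcell import models,viewer
from h import *
for l in("keeper_pin","keeper_pivot","rack","front_caps"):
    for c in("scene","top","wrist"):
        print(c,l,[(d["position"],d["conf"]) for d in models.place_of(c,l)[:1]])
o=np.array([602.5,8.5,0]);y=-.042;R=np.array([[np.cos(y),-np.sin(y),0],[np.sin(y),np.cos(y),0],[0,0,1]])
S=[(xx,yy,127) for xx in(-16,16) for yy in(-68,-34,0,34,68)]+[(-43,72,104)]
W=np.array(S)@R.T+o
for n,(y0,x0) in dict(scene=(150,220),top=(160,240)).items():
    im=viewer.get_image(n);c=cv2.resize(im["color"][y0:y0+140,x0:x0+180,::-1],None,fx=4,fy=4,interpolation=cv2.INTER_CUBIC)
    for p in proj(im,W): cv2.circle(c,tuple(int(v) for v in ((p-[x0,y0])*4+1.5)),3,(0,255,0),-1)
    cv2.imwrite(f"pics/l_{n}.png",c)
E
```

```text
13.675 [455.8 297.7 355.6] [-0.26 -0.41 -0.93]
scene keeper_pin [([661.5, -379.1, 3.7], 0.66)]
top keeper_pin [([562.8, 83.3, 102.9], 0.44)]
wrist keeper_pin []
scene keeper_pivot [([566.3, 122.5, 58.2], 0.96)]
top keeper_pivot [([563.1, 123.7, 58.5], 0.97)]
wrist keeper_pivot [([565.6, 124.6, 62.7], 0.69)]
scene rack [([599.8, 10.7, 3.9], 0.83)]
top rack [([604.0, 14.8, 7.0], 0.68)]
wrist rack []
scene front_caps [([582.7, 8.3, 130.8], 0.91)]
top front_caps [([589.1, 7.3, 124.3], 0.95)]
wrist front_caps []
```

View pics/l_scene.png

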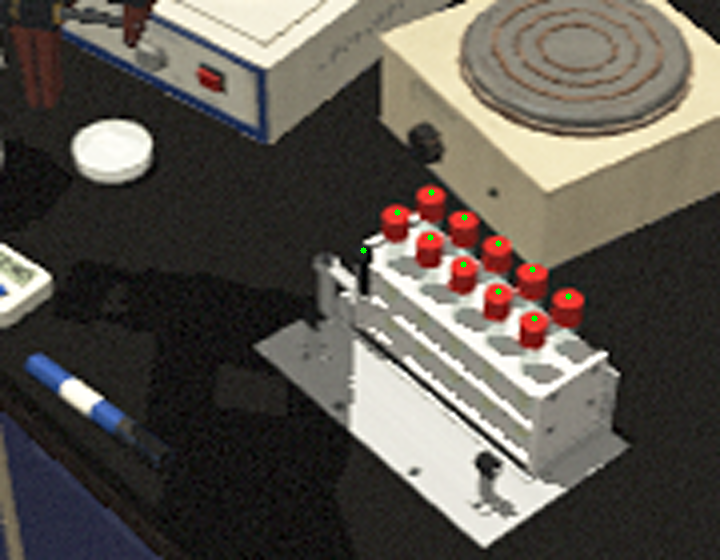

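View pics/l_top.png

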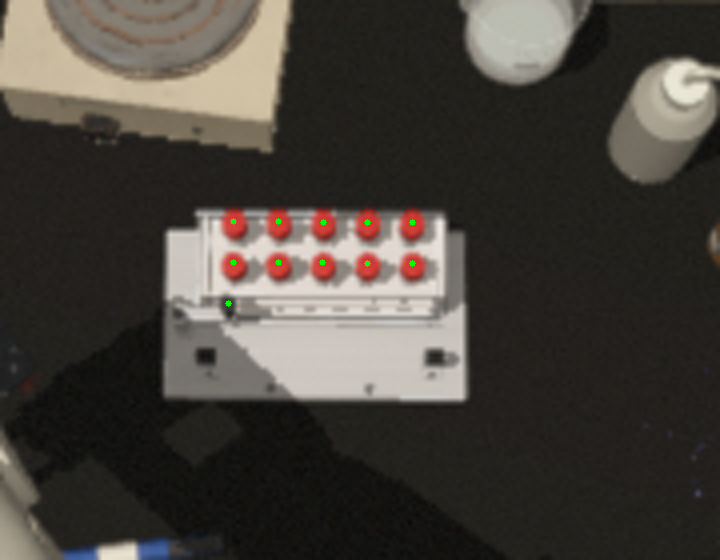

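View pics/k_wrist.png

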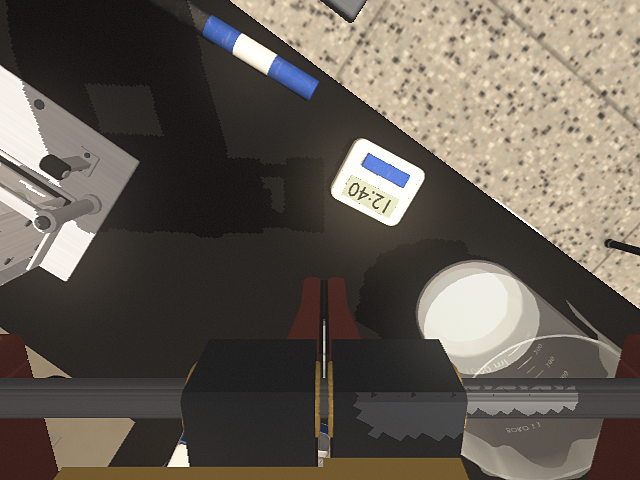

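```bash
python3 -c "
from workcell import workorder; print(workorder.close_job())"
```

```text
the job is handed in; nothing more can be done
None
```

The rack is standing upright in the seat and the keeper is across its front at its stop. The job was handed in at about 14.5 s of the 43 s allowed, and the call gave no verdict.

- **Rack:** I pushed the front caps up and back with two fingers, rising along with them, until the rack fell back onto its feet. The force readings during the push stayed around 1 N.
- **Keeper:** I pushed the pin round with the closed fingers until the force rose to about 14 N, which I took as the stop. Then I backed the arm clear.

**Last checks:**
- In the scene and top pictures the ten caps lie where a flat, upright, centred rack puts them, to within a few mm.
- The pin lies where the stop should put it. The top camera's network put it at (563, 83, 103) mm, and I expected about (564, 82, 104) mm.
- The networks' two readings of the rack's position differ by about 4 mm each way, which is within their stated accuracy.
- The scene camera's network once reported the pin at the green dropper bottle. I discarded that as a false detection, since the picture shows the pin in front of the rack.
- The arm never came near the other things on the bench, and none showed any sign of having moved. I did not measure their positions again at the end.

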